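# Raise a ratchet-stand stirrer, bring the beaker under it and let the head down into it

## Robot

A 7-joint arm with a two-finger parallel gripper is mounted at the origin on the work surface. World frame = base frame: x ahead of the robot, y to its left, z up, the work surface at z = 0. Lengths are in m, angles in rad, forces in N, time in s.
With the tool pointing down it reaches from about 0.4 to 0.85 m from the base axis. Payload 4.5 kg.
Tool frame: the origin (TCP) lies midway between the tips of the shut fingers; the grasp point (between the pads) lies 19 mm behind it; z points along the fingers, y is the line along which they close (so a half turn about z gives the same grasp; the last joint's range is limited). The gripper opens to 85 mm and grips with 20 to 120 N. Pads are 22 mm wide; open, the fingers measure 114 mm over their backs; the gripper's body (76 mm by 85 mm) begins 54 mm behind the grasp point. The pads swing forward as they close: fully open they stand 13 mm farther back than shut.
Start: joints at [1.235, 0.689, -0.195, 1.565, 0.157, 0.902, -0.215], TCP at [0.226, -0.583, 0.231] pointing down, gripper open.
Joint ranges: [-3.01, 3.01], [-0.46, 2.08], [-1.47, 1.51], [0.13, 2.56], [-1, 4.14], [0.04, 2.09], [-2.66, 2.66]. Speed limits (rad/s): [2.57, 2.57, 3.14, 3.14, 3.14, 3.14, 3.14].

## Interface

Orientations are given as a unit quaternion [x, y, z, w].
In Python, from bench import bot, camrig gives the robot as it stands (bot), with the cameras (camrig).
- The arm moves only by the shell command python3 steer.py 'ROWS' [OPENING] [FORCE]. ROWS is rows parted by semicolons, their numbers by spaces, 1 to 10 of them, each of 6 numbers: dx, dy, dz in m, then a rotation vector rx, ry, rz in rad; each row is the pose to reach, as a shift and turn from the pose commanded when the command began, along the tool's axes at that moment; what a row does not reach only later rows make up. A row lasts 1/10 s, in which the tool goes at most 0.05 m and 0.15 rad, less where a joint would pass 70% of its speed; a pose out of reach is approached as far as the arm can. OPENING is the opening from 0.0 (shut) to 1.0 (fully open), set as the command begins (- or left out keeps the last). The fingers move at their own pace and stop on an object; FORCE is the grip in N (left out, the last holds). Time passes only in rows, so rows that do not move let the fingers close. It prints the time, the measured TCP pose, the force, the opening and the grip force at its end.
- bot.get_obs(): the state, without advancing time (a new reading comes with each control period).
- camrig.snapshot(name): name is "side" or "top" or "wrist"; returns a dict with "image" (384x512x3 uint8, red, green, blue), "depth" (384x512 float32, m along the optical axis (not along the pixel's ray), 0 where there is no reading), "fx", "fy", "cx", "cy" (pixels), "R" (3x3) and "t" (3): a world point X has camera coordinates R X + t. Camera axes: x right, y down, z forward; pixel columns grow to the right and rows downward; lengths in m; the calibration is good to about 2 mm. A picture is of the moment at which its call begins.
- bot.close_job(): hands the job in; it is judged then, once.
The state is a dict: "time_s": time; "joint_positions": joint angles; "dq": joint speeds; "joint_torque": joint torques, N m; "tool_pos": TCP position; "eef_rot": TCP orientation; "contact_force": force on the tool from outside, world axes, zero at the start; "torque": the same for the moment, N m; "grip_width": opening from 0.0 (shut) to 1.0 (fully open); "gripper_force": force on a finger pad.
Only numpy, scipy, OpenCV 4.12 (cv2) and the standard library are available. Lean on these libraries where they do the work, as an engineer would, in place of code of your own. Each camera call takes 0.05 s, during which the arm holds its last target. There are 200 camera calls.

## Task

Get the stirrer ready over the clear beaker: lift its motor head by the yellow bar handle, click by click, until the blades are well above the beaker's rim height and let the pawl hold it there, then bring the beaker in between the stirrer's feet, up against the foot, below the blades. Then lift the pawl's red tongue to let the head sink, and let the pawl catch again with the blades 10 to 40 mm above the beaker's bottom. The blades must not touch the beaker, it stays upright, and the other things stay where they are.

Things in the scene. Friction and masses are not known exactly. Their poses are not given: they have to be found in the camera images.
- stirrer: Overhead stirrer on a ratchet stand, fixed. Origin: on the bench, straight below the stirring shaft, where the beaker's middle belongs. z up, open side +y. An aluminium channel column, 34 mm wide in x, 185 mm high, stands at y = -98 to -144 mm; in it slides a steel rail with teeth facing -y, which carries the motor head by an arm along y. Handle on the head's -x side, pawl on the column's -y side.
- foot_stop (a point): Middle of the foot's stop edge (stirrer's y = -42 mm, 7 mm above the bench), axes as the stirrer's. The beaker's wall touches it when home. From the 150 mm wide, 14 mm high grey cross plate behind it, two 14 mm high legs run 80 mm in +y, round-ended, inner faces at x = -46 and +46 mm; bare bench between them.
- head (a point): Middle of the underside of the motor head: a beige and red box 84 mm in x, 90 mm in y, 107 mm high, with a 32 mm thick chuck 26 mm long below it. Straight above the stirrer's origin, 134 mm above the bench when joint rail is 0; it rises with the head. Axes as the stirrer's.
- rail (a joint): Height of head, shaft and blades in m: 0 fully down, 0.120 top stop. About 0.6 kg (+-25%), oil-damped both ways (220 N per m/s): raising at 30 mm/s takes 12 to 22 N; set free it sinks at 20 to 35 mm/s. On the pawl it rests at 0.010, 0.025, 0.040 ... 0.115 (15 mm teeth). Starts on a low tooth. In the beaker it equals the blades' height above its bottom; from 0.100 the blades clear the rim by 10 mm.
- pawl (a joint): Angle of the sprung pawl in rad: 0 engaged, grows as the red tongue is lifted, 0.45 at its stop. Beyond about 0.17 the teeth are free and the head sinks. The spring (0.1 N m at 0, 0.2 N m at 0.4) shuts it as soon as it is let go. Under load the tongue takes 2 to 4 N to lift. The pawl lets the rail rise at any time, clicking.
- handle (a point): Middle of the yellow bar handle: a level round bar 14 mm thick, 90 mm long along the stirrer's y, at the stirrer's x = -87, y = 0, 160 mm above the bench when joint rail is 0; rises with the head. Two 10 mm thick stays, 36 mm either side of the middle, join it to the head's face, 46 mm beyond the bar's axis in +x. Free space below and between. Axes as the stirrer's.
- tongue (a point): Middle of the pawl's red tongue: a flat plate 32 mm wide in the stirrer's x, 42 mm long in y, 5 mm thick, level when engaged, then at the stirrer's x = 0, y = -217, z = 168 mm. It swings up about a level pivot along x, 83 mm from here in +y, to which a 12 mm wide bar leads. Free space below and above. 16 mm of lift frees the rail.
- impeller: The stirring shaft, 8 mm thick, with its four-bladed steel impeller, 46 mm across; moves with the head. Origin: on the shaft's axis, 5 mm below the blades' underside (at bench height when joint rail is 0); z up.
- beaker: Clear bluish empty plastic beaker, loose, 160 g: 80 mm outside diameter, 95 mm high, wall 3 mm, floor 5 mm thick, straight sides, no handle. It starts standing on the open side (+y) of the stirrer. Origin: centre of its underside; z up along its axis.
- reagent_bottle: Bystander: white bottle with a blue label, 72 mm thick, 140 mm high, loose.
- green_jar: Bystander: green jar with a white cap, 62 mm thick, 75 mm high, loose.
- cup: Bystander: blue cup, 68 mm across, 70 mm high, loose.
- dish: Bystander: white dish, 84 mm across, 18 mm high, loose.
- spatula: Bystander: spatula, 180 mm long, lying on the bench, loose.
- sample_bottle: Bystander: small white bottle with a blue cap, 60 mm thick, 110 mm high, loose.

How it is judged:
On the way, in this order (a step that is already met when the one before it is completed fails the run):
1. the head is raised so far that the blades clear the beaker's rim (joint rail above 0.097) and rests on the pawl, the robot off the stirrer (value of joint rail above 0.097 m and value of joint pawl below 0.06 rad and contact force between each of the arm, the fingers and stirrer below 0.3 N), for 0.2 s.
2. the beaker stands under the raised blades, its middle within 10 mm of the shaft's axis (value of joint rail above 0.097 m and horizontal distance between beaker and stirrer below 0.01 m and height (world z) of beaker below 0.004 m and angle between beaker's own z axis and vertical below 0.06 rad), for 0.2 s.
At the end, for the whole second after the job is handed in: The head rests on the pawl (joint pawl below 0.06 rad) with joint rail between 0.008 and 0.042, that is, with the blades 10, 25 or 40 mm above the beaker's bottom; the beaker stands upright on the bench (tilt below 0.06 rad) with its middle within 10 mm of the shaft's axis; all is still (value of joint rail between 0.008 and 0.042 m and velocity of joint rail between -0.003 and 0.003 m/s and value of joint pawl below 0.06 rad and horizontal distance between beaker and stirrer below 0.01 m and height (world z) of beaker below 0.004 m and angle between beaker's own z axis and vertical below 0.06 rad and linear speed of beaker below 0.01 m/s); the robot touches nothing.
It fails at once if the shaft or blades touch the beaker (over 1 N) (contact force between impeller and beaker above 1 N).
It fails at once if the beaker is tipped (over 0.5 rad) (angle between beaker's own z axis and vertical above 0.5 rad).
It fails at once if a bystander is moved (over 30 mm) (distance of any of reagent_bottle, green_jar, cup, dish, spatula, sample_bottle from where it was at the start of the episode above 0.03 m).
It also fails if it takes over 72 s, if anything falls off the work surface, if the arm or the gripper's body presses on something with over 40 N, if the wrist force passes 120 N, or if a joint passes its speed limit or range.

## Working session

There is one attempt and no reset: what is moved stays moved. The work goes in short steps, Python scripts to look and compute and a shell command to move; the robot and the scene stay as the last step left them, time stands still between calls to the robot, and variables do not carry over. Pictures are saved under pics/ and viewed, at most 10 in all, crops included, and the job is handed in when it is done.

```bash
ls; mkdir -p pics; python3 - <<'E'
from bench import bot, camrig
import cv2,numpy as np
for n in("top","side"):
    s=camrig.snapshot(n);cv2.imwrite(f"pics/{n}0.png",s["image"][...,::-1]);np.savez(f"pics/{n}0.npz",**s)
    print(n,s["fx"],s["cx"],s["cy"],np.round(s["R"],3).tolist(),np.round(-s["R"].T@s["t"],3))
print({k:np.round(v,3) for k,v in bot.get_obs().items()})
E
```

```text
bench.py
pics
steer.py
top 499.77627219797006 248.1504757448667 194.25065610582433 [[0.023, -1.0, -0.012], [-0.995, -0.022, -0.094], [0.093, 0.014, -0.996]] [ 0.458 -0.113  1.381]
side 461.3848942766241 258.5135615178421 191.32919171748043 [[-0.875, -0.484, 0.001], [-0.358, 0.647, -0.673], [0.325, -0.589, -0.74]] [0.159 0.604 0.999]
{'time_s': np.float64(0.1), 'joint_positions': array([ 1.235,  0.69 , -0.195,  1.566,  0.157,  0.903, -0.215]), 'dq': array([-0.001, -0.002,  0.   , -0.002,  0.   ,  0.   , -0.001]), 'joint_torque': array([-4.0000e-03, -5.4060e+01, -1.2720e+00, -1.5899e+01,  9.0000e-03,
        4.0000e-03, -0.0000e+00]), 'tool_pos': array([ 0.226, -0.582,  0.231]), 'eef_rot': array([ 0.983,  0.184, -0.   , -0.001]), 'contact_force': array([ 1.037, -1.402,  0.391]), 'torque': array([-0.045, -0.002, -0.033]), 'gripper_force': np.float64(0.0), 'grip_width': np.float64(0.999)}
```

View pics/top0.png

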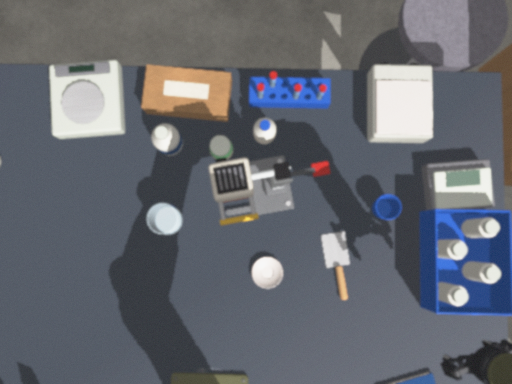

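View pics/side0.png

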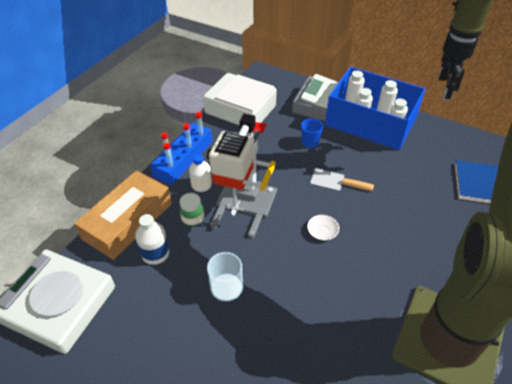

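Top view: handle (238,219) facing the robot, red tongue (320,168), beaker (164,219), green jar (221,147) right beside the head, dish (267,272). Now measure.

```bash
cat > h.py <<'E'
import numpy as np,cv2
def pts(s,m):
    v,u=np.nonzero(m&(s["depth"]>0)); z=s["depth"][v,u]
    C=np.c_[(u-s["cx"])/s["fx"]*z,(v-s["cy"])/s["fy"]*z,z]
    return (C-s["t"])@s["R"],u,v
def ray(s,u,v,z):
    d=s["R"].T@np.array([(u-s["cx"])/s["fx"],(v-s["cy"])/s["fy"],1]); o=-s["R"].T@s["t"]
    return o+d*(z-o[2])/d[2]
def hsv(s): return cv2.cvtColor(s["image"],cv2.COLOR_RGB2HSV).astype(int)
def big(m):
    n,l,st,c=cv2.connectedComponentsWithStats(m.astype(np.uint8)); i=1+np.argmax(st[1:,4]); return l==i
E
python3 - <<'E'
from h import *
np.set_printoptions(precision=4,suppress=True)
for n,yb,rb in(("top",(200,225,215,260),(155,180,300,335)),("side",(155,195,255,280),(120,136,250,270))):
    s=dict(np.load(f"pics/{n}0.npz")); h=hsv(s)
    def box(b): 
        m=np.zeros((384,512),bool);m[b[0]:b[1],b[2]:b[3]]=1;return m
    Y=box(yb)&(h[...,0]>15)&(h[...,0]<35)&(h[...,1]>120)&(h[...,2]>60)
    Rm=box(rb)&((h[...,0]<8)|(h[...,0]>172))&(h[...,1]>140)&(h[...,2]>80)
    for nm,m in(("yellow",Y),("red",Rm)):
        m=big(m);P,u,v=pts(s,m); 
        print(n,nm,m.sum(),"px",u.mean(),v.mean(),"med",np.median(P,0),"min",P.min(0),"max",P.max(0))
        r=cv2.minAreaRect(np.c_[u,v].astype(np.float32));print(r)
    if n=="top":
        # beaker circle rim
        g=cv2.cvtColor(s["image"],cv2.COLOR_RGB2GRAY)
        m=big(box((195,245,135,195))&(h[...,2]>100)); P,u,v=pts(s,m)
        (c,r)=cv2.minEnclosingCircle(np.c_[u,v].astype(np.float32)); print("beaker",c,r,ray(s,*c,.095),ray(s,*c,0),np.percentile(P[:,2],[5,50,95]))
        # grey plate/foot points z~.014, beige head top
        P,u,v=pts(s,box((140,230,195,335))); 
        for a,b in((.008,.02),(.17,.2),(.23,.32)):
            k=(P[:,2]>a)&(P[:,2]<b); 
            if k.sum()>5: print(a,b,k.sum(),np.median(P[k],0),cv2.minAreaRect((P[k][:,:2]*1000).astype(np.float32)))
E
```

```text
top yellow 184 px 239.3224043715847 218.80327868852459 med [ 0.5085 -0.0789  0.2209] min [ 0.4957 -0.1183  0.2138] max [ 0.5207 -0.0346  0.2285]
((239.01925659179688, 219.09616088867188), (5.687367916107178, 36.86983108520508), 78.69007110595703)
top red 207 px 320.79227053140096 167.85507246376812 med [ 0.6401 -0.2723  0.1705] min [ 0.6215 -0.3085 -0.0047] max [ 0.6855 -0.2499  0.176 ]
((320.26800537109375, 168.2239990234375), (13.237524032592773, 17.44133186340332), 79.69515228271484)
beaker (175.9375, 219.5) 30.43862533569336 [0.5087 0.0899 0.095 ] [0.5125 0.1049 0.    ] [-0.0035  0.0038  0.0939]
0.008 0.02 1377 [ 0.5792 -0.1381  0.0142] ((615.6146850585938, -149.01486206054688), (247.11671447753906, 350.2448425292969), 1.0317412614822388)
0.17 0.2 284 [ 0.629  -0.2463  0.1725] ((607.2593994140625, -167.96224975585938), (40.35143280029297, 257.166259765625), 18.599571228027344)
0.23 0.32 2045 [ 0.6007 -0.0703  0.2903] ((607.5531616210938, -100.36589050292969), (95.11860656738281, 176.72964477539062), 11.617056846618652)
side yellow 186 px 267.55135135135134 174.8864864864865 med [ 0.5082 -0.0734  0.2191] min [ 0.4952 -0.3251 -0.0025] max [ 0.6274 -0.0297  0.2235]
((267.3189392089844, 175.4224395751953), (6.434016227722168, 31.776161193847656), 23.198591232299805)
side red 96 px 259.2421052631579 126.98947368421052 med [ 0.6356 -0.269   0.1698] min [ 0.6004 -0.2887  0.164 ] max [ 0.6547 -0.168   0.2586]
((259.3399963378906, 127.1199951171875), (12.303659439086914, 9.475231170654297), 8.130102157592773)
```

```bash
cat >> h.py <<'E'
from scipy.spatial.transform import Rotation as Ro
O=np.array([.594,-.0595,0]);PSI=np.radians(12.2);S=Ro.from_euler("z",PSI)
def tow(p): return O+S.apply(p)
def tos(p): return S.inv().apply(np.asarray(p)-O)
def tool(z):  # x along stirrer +y-ish or with tilt; y in stirrer x
    z=np.array(z,float);z/=np.linalg.norm(z)
    y=np.array([1,0,0.])-z[0]*z; y/=np.linalg.norm(y)
    return S*Ro.from_matrix(np.c_[np.cross(y,z),y,z])
def go(p,z,extra=None):
    from bench import bot, camrig
    o=bot.get_obs(); R=Ro.from_quat(o["eef_rot"]); G=tool(z)
    d=R.inv().apply(tow(p)-o["tool_pos"]); rv=(R.inv()*G).as_rotvec()
    print("row",np.round(d,4),np.round(rv,4),"rows>=",max(np.linalg.norm(d)/.05,np.linalg.norm(rv)/.15).round(1),"now(st)",tos(o["tool_pos"]).round(4))
E
python3 - <<'E'
from h import *
np.set_printoptions(precision=4,suppress=True)
s=dict(np.load("pics/top0.npz"))
T=np.radians(35);z=np.array([np.sin(T),0,-np.cos(T)])
go(np.array([-.087,0,.2145])-.07*z,z)
print(tos(ray(s,162,219.5,.095)),tos(ray(s,164,219,.05)))
# legs check: foot corners
P,u,v=pts(s,np.ones((384,512),bool)); Q=tos(P)
k=(Q[:,2]>.010)&(Q[:,2]<.019)&(abs(Q[:,0])<.09)&(abs(Q[:,1]-(-.03))<.09)
print(k.sum(),np.percentile(Q[k],[1,50,99],axis=0))
im=cv2.resize(s["image"][190:250,130:270,::-1],None,fx=5,fy=5,interpolation=cv2.INTER_CUBIC);cv2.imwrite("pics/crop.png",im)
E
```

```text
row [ 0.4068 -0.3741 -0.0407] [-0.5059  0.4298 -1.367 ] rows>= 11.1 now(st) [-0.4705 -0.4331  0.2306]
[-0.045   0.1994  0.095 ] [-0.0412  0.2017  0.05  ]
971 [[-0.0744 -0.1186  0.0102]
 [-0.0347 -0.0708  0.0143]
 [ 0.0727  0.0303  0.0188]]
```

View pics/crop.png

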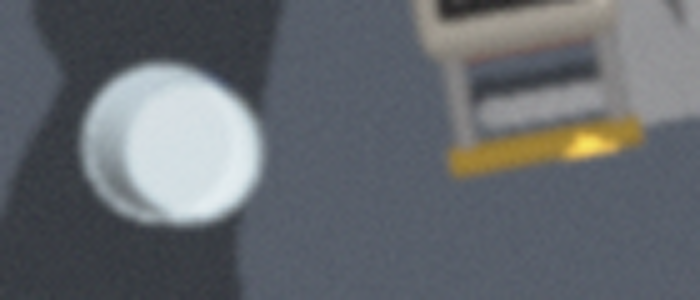

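The crop shows the beaker's rim centred at full-image (162.6,218.4) and its floor at (166.4,220); the handle is clear. Moving to the pre-grasp pose.

```bash
r="0.4068 -0.3741 -0.0407 -0.5059 0.4298 -1.367"; python3 steer.py '0.4068 -0.3741 -0.0407 -0.5059 0.4298 -1.367;0.4068 -0.3741 -0.0407 -0.5059 0.4298 -1.367;0.4068 -0.3741 -0.0407 -0.5059 0.4298 -1.367;0.4068 -0.3741 -0.0407 -0.5059 0.4298 -1.367;0.4068 -0.3741 -0.0407 -0.5059 0.4298 -1.367;0.4068 -0.3741 -0.0407 -0.5059 0.4298 -1.367;0.4068 -0.3741 -0.0407 -0.5059 0.4298 -1.367;0.4068 -0.3741 -0.0407 -0.5059 0.4298 -1.367;0.4068 -0.3741 -0.0407 -0.5059 0.4298 -1.367;0.4068 -0.3741 -0.0407 -0.5059 0.4298 -1.367' 0.42 60
python3 - <<'E'
from h import *
T=np.radians(35);z=np.array([np.sin(T),0,-np.cos(T)])
go(np.array([-.087,0,.2145])-.07*z,z)
E
```

```text
time_s: 1.1
tool_pos: [0.4024, -0.2021, 0.2589]
eef_rot: [0.697, 0.676, 0.192, 0.141]
contact_force: [-0.3, -0.0, -0.1]
grip_width: 0.418
gripper_force: 0.0
row [0.1172 0.0603 0.0269] [-0.1258  0.0496 -0.233 ] rows>= 2.7 now(st) [-0.2174 -0.0989  0.2589]
```

```bash
python3 steer.py '0.04 0.02 0.01 -0.06 0.025 -0.12;0.08 0.04 0.018 -0.1258 0.0496 -0.233;0.1172 0.0603 0.0269 -0.1258 0.0496 -0.233;0.1172 0.0603 0.0269 -0.1258 0.0496 -0.233;0.1172 0.0603 0.0269 -0.1258 0.0496 -0.233;0.1172 0.0603 0.0269 -0.1258 0.0496 -0.233'
python3 - <<'E'
from h import *
from bench import bot, camrig
np.set_printoptions(precision=4,suppress=True)
T=np.radians(35);z=np.array([np.sin(T),0,-np.cos(T)])
go(np.array([-.087,0,.2145])+.017*z,z)
s=camrig.snapshot("wrist");cv2.imwrite("pics/w1.png",s["image"][...,::-1])
h=hsv(s);m=big((h[...,0]>15)&(h[...,0]<35)&(h[...,1]>120)&(h[...,2]>60));P,u,v=pts(s,m);Q=tos(P)
print(m.sum(),np.percentile(Q,[2,50,98],axis=0))
E
```

```text
time_s: 1.7
tool_pos: [0.4664, -0.0909, 0.2691]
eef_rot: [0.601, 0.74, 0.234, 0.188]
contact_force: [0.8, -0.2, -0.6]
grip_width: 0.418
gripper_force: 0.0
row [0.0038 0.0052 0.0872] [-0.0013  0.0015 -0.0058] rows>= 1.7 now(st) [-0.1314 -0.0037  0.2691]
2364 [[-0.0941 -0.0398  0.2124]
 [-0.091   0.0071  0.2208]
 [-0.0829  0.0473  0.2231]]
```

View pics/w1.png

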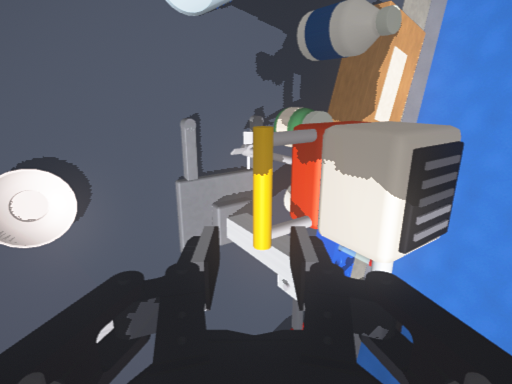

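The wrist view shows the yellow bar (262,190) between the open fingers, with free space on both sides. Going in and gripping.

```bash
python3 steer.py '0.0038 0.0045 0.03 0 0 0;0.0038 0.0045 0.06 0 0 0;0.0038 0.0045 0.085 0 0 0;0.0038 0.0045 0.085 0 0 0;0.0038 0.0045 0.085 0 0 0'
python3 steer.py '0 0 0 0 0 0;0 0 0 0 0 0;0 0 0 0 0 0;0 0 0 0 0 0;0 0 0 0 0 0' 0.0 60
python3 - <<'E'
from h import *
from bench import bot, camrig
o=bot.get_obs();R=Ro.from_quat(o["eef_rot"]);print("up in tool",R.inv().apply([0,0,1]).round(4),tos(o["tool_pos"]))
E
```

```text
time_s: 2.25
tool_pos: [0.5179, -0.0745, 0.2035]
eef_rot: [0.6, 0.741, 0.234, 0.188]
contact_force: [-1.2, 0.4, 0.4]
grip_width: 0.421
gripper_force: 0.0
time_s: 2.75
tool_pos: [0.5169, -0.0756, 0.204]
eef_rot: [0.6, 0.741, 0.233, 0.189]
contact_force: [-7.1, -1.8, 4.7]
grip_width: 0.137
gripper_force: 58.6
up in tool [-2.000e-04  5.724e-01 -8.200e-01] [-0.07873086  0.00055687  0.20399026]
```

```bash
python3 steer.py '0 0.0023 -0.0033 0 0 0;0 0.0046 -0.0066 0 0 0;0 0.0069 -0.0098 0 0 0;0 0.0092 -0.0131 0 0 0;0 0.0114 -0.0164 0 0 0;0 0.0137 -0.0197 0 0 0;0 0.016 -0.023 0 0 0;0 0.0183 -0.0262 0 0 0;0 0.0206 -0.0295 0 0 0;0 0.0229 -0.0328 0 0 0'
python3 steer.py '0 0.0023 -0.0033 0 0 0;0 0.0046 -0.0066 0 0 0;0 0.0069 -0.0098 0 0 0;0 0.0092 -0.0131 0 0 0;0 0.0114 -0.0164 0 0 0;0 0.0126 -0.018 0 0 0;0 0.0126 -0.018 0 0 0;0 0.0126 -0.018 0 0 0'
python3 - <<'E'
from h import *
from bench import bot, camrig
s=camrig.snapshot("top");h=hsv(s)
m=np.zeros((384,512),bool);m[120:235,180:300]=1
P,u,v=pts(s,m);print("head top",np.percentile(P[P[:,2]>.2][:,2],[50,75,90,95]))
E
```

```text
time_s: 3.75
tool_pos: [0.5168, -0.0756, 0.2421]
eef_rot: [0.601, 0.741, 0.233, 0.187]
contact_force: [8.8, 4.7, -29.9]
grip_width: 0.138
gripper_force: 58.5
time_s: 4.55
tool_pos: [0.517, -0.0756, 0.2657]
eef_rot: [0.6, 0.741, 0.233, 0.189]
contact_force: [-8.2, -2.8, -6.0]
grip_width: 0.139
gripper_force: 61.7
head top [0.35098788 0.35695566 0.3603811  0.37777751]
```

```bash
python3 steer.py '0 0 0 0 0 0;0 0 0 0 0 0;0 0 0 0 0 0' 0.42
python3 steer.py '0 0 -0.04 0 0 0;0 0 -0.08 0 0 0;0 0 -0.11 0 0 0;0 0 -0.11 0 0 0;0 0 -0.11 0 0 0'
python3 - <<'E'
from h import *
from bench import bot, camrig
np.set_printoptions(precision=4,suppress=True)
s=camrig.snapshot("wrist");h=hsv(s);m=big((h[...,0]>15)&(h[...,0]<35)&(h[...,1]>120)&(h[...,2]>60));P,u,v=pts(s,m);Q=tos(P)
print(m.sum(),np.percentile(Q,[2,50,98],axis=0))
s=camrig.snapshot("top");cv2.imwrite("pics/t2.png",s["image"][...,::-1])
print("beaker floor",tos(ray(s,166.4,220,.005)),"rim",tos(ray(s,162.6,218.4,.095)))
c=np.cos(np.radians(40));sn=np.sin(np.radians(40))
go([-.05,.33,.30],[0,-sn,-c])
E
```

```text
time_s: 4.9
tool_pos: [0.5211, -0.074, 0.2684]
eef_rot: [0.599, 0.741, 0.236, 0.191]
contact_force: [-0.0, 1.0, -0.6]
grip_width: 0.42
gripper_force: 0.0
time_s: 5.4
tool_pos: [0.4577, -0.0891, 0.3589]
eef_rot: [0.6, 0.74, 0.235, 0.192]
contact_force: [0.4, -0.1, -0.2]
grip_width: 0.415
gripper_force: 0.0
1833 [[-0.0942 -0.0409  0.2729]
 [-0.0906  0.0063  0.281 ]
 [-0.0826  0.0472  0.2831]]
beaker floor [-0.0416  0.2033  0.005 ] rim [-0.0425  0.1973  0.095 ]
row [0.3303 0.0394 0.0969] [ 0.5866 -0.6739 -0.2177] rows>= 6.9 now(st) [-0.1394  0.0001  0.3568]
```

Rail is on 0.115 (bar up 60 mm). Next go behind the beaker, half-open fingers as a cradle.

```bash
python3 - <<'E'
from h import *
c=np.cos(np.radians(40));sn=np.sin(np.radians(40))
go([-.042,.295,.16],[0,-sn,-c])
E
```

```text
row [ 0.2954 -0.0346  0.2161] [ 0.5866 -0.6739 -0.2177] rows>= 7.4 now(st) [-1.394e-01  1.000e-04  3.568e-01]
```

```bash
python3 steer.py '0.2954 -0.0346 0.2161 0.5866 -0.6739 -0.2177;0.2954 -0.0346 0.2161 0.5866 -0.6739 -0.2177;0.2954 -0.0346 0.2161 0.5866 -0.6739 -0.2177;0.2954 -0.0346 0.2161 0.5866 -0.6739 -0.2177;0.2954 -0.0346 0.2161 0.5866 -0.6739 -0.2177;0.2954 -0.0346 0.2161 0.5866 -0.6739 -0.2177;0.2954 -0.0346 0.2161 0.5866 -0.6739 -0.2177;0.2954 -0.0346 0.2161 0.5866 -0.6739 -0.2177;0.2954 -0.0346 0.2161 0.5866 -0.6739 -0.2177;0.2954 -0.0346 0.2161 0.5866 -0.6739 -0.2177' 0.6
python3 - <<'E'
from h import *
c=np.cos(np.radians(40));sn=np.sin(np.radians(40))
go([-.042,.295,.035],[0,-sn,-c])
E
```

```text
time_s: 6.5
tool_pos: [0.4868, 0.1956, 0.1744]
eef_rot: [0.588, 0.732, -0.215, 0.269]
contact_force: [1.7, 1.0, 0.5]
grip_width: 0.602
gripper_force: 0.0
row [0.1076 0.0089 0.0916] [0.0044 0.0045 0.0041] rows>= 2.8 now(st) [-0.0508  0.272   0.1744]
```

```bash
python3 steer.py '0 0 0 0 0 0;0 0 0 0 0 0'
python3 - <<'E'
from h import *
c=np.cos(np.radians(40));sn=np.sin(np.radians(40))
go([-.042,.295,.035],[0,-sn,-c])
E
```

```text
time_s: 6.7
tool_pos: [0.4855, 0.1938, 0.173]
eef_rot: [0.587, 0.734, -0.215, 0.266]
contact_force: [0.3, -1.3, -0.4]
grip_width: 0.6
gripper_force: 0.0
row [0.1074 0.0111 0.09  ] [0.0025 0.0001 0.0079] rows>= 2.8 now(st) [-0.0525  0.2705  0.173 ]
```

```bash
python3 steer.py '0.045 0.005 0.01 0 0 0;0.07 0.011 0.04 0 0 0;0.09 0.011 0.07 0 0 0;0.1074 0.0111 0.09 0 0 0.008;0.1074 0.0111 0.09 0 0 0.008;0.1074 0.0111 0.09 0 0 0.008'
python3 - <<'E'
from h import *
from bench import bot, camrig
c=np.cos(np.radians(40));sn=np.sin(np.radians(40))
go([-.042,.24,.035],[0,-sn,-c]);go([0,.12,.035],[0,-sn,-c])
s=camrig.snapshot("wrist");cv2.imwrite("pics/w3.png",s["image"][...,::-1])
E
```

```text
time_s: 7.3
tool_pos: [0.4925, 0.2161, 0.0404]
eef_rot: [0.593, 0.729, -0.213, 0.267]
contact_force: [-0.2, 0.4, 0.2]
grip_width: 0.601
gripper_force: 0.0
row [-0.0356 -0.0008  0.0367] [ 0.0014 -0.0012 -0.0073] rows>= 1.0 now(st) [-0.041   0.2908  0.0404]
row [-0.1273  0.0418  0.1138] [ 0.0014 -0.0012 -0.0073] rows>= 3.5 now(st) [-0.041   0.2908  0.0404]
```

View pics/w3.png

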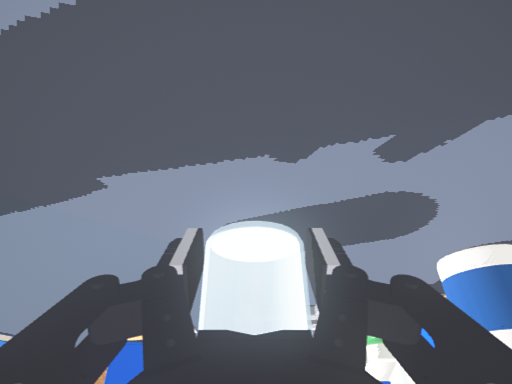

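The wrist view shows the beaker (254,280) centred between the finger tips (203..310). Pushing.

```bash
python3 steer.py '-0.012 0 0.012 0 0 0;-0.024 0 0.024 0 0 0;-0.0345 -0.0008 0.0345 0 0 -0.007;-0.043 0.003 0.0412 0 0 -0.007;-0.051 0.007 0.048 0 0 -0.007;-0.06 0.011 0.0555 0 0 -0.007;-0.068 0.015 0.0628 0 0 -0.007;-0.0765 0.019 0.07 0 0 -0.007;-0.085 0.0225 0.0773 0 0 -0.007;-0.093 0.0264 0.0845 0 0 -0.007'
python3 - <<'E'
from h import *
from bench import bot, camrig
c=np.cos(np.radians(40));sn=np.sin(np.radians(40))
go([0,.12,.035],[0,-sn,-c])
s=camrig.snapshot("wrist");cv2.imwrite("pics/w4.png",s["image"][...,::-1])
E
```

```text
time_s: 8.35
tool_pos: [0.5436, 0.0986, 0.0334]
eef_rot: [0.59, 0.732, -0.215, 0.265]
contact_force: [-1.0, 2.4, 4.1]
grip_width: 0.599
gripper_force: 1.6
row [-0.0357  0.0158  0.0277] [-0.0011 -0.0021  0.0014] rows>= 1.0 now(st) [-0.0158  0.1652  0.0334]
```

View pics/w4.png

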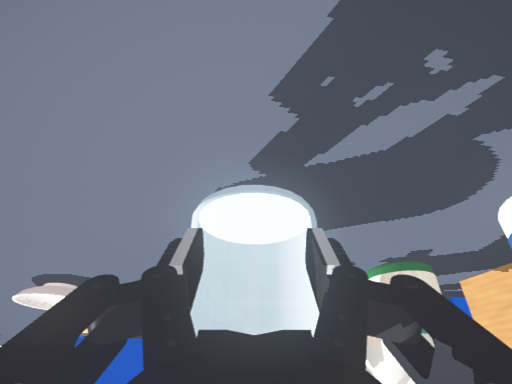

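Beaker is nestled between the fingers, centred (254,215 rim). Continue.

```bash
python3 steer.py '-0.009 0.004 0.007 0 0 0;-0.018 0.008 0.014 0 0 0;-0.027 0.012 0.021 0 0 0;-0.0357 0.0158 0.0277 0 0 0;-0.0434 0.0158 0.0341 0 0 0;-0.051 0.0158 0.0405 0 0 0;-0.0587 0.0158 0.047 0 0 0;-0.0663 0.0158 0.0534 0 0 0;-0.074 0.0158 0.0598 0 0 0;-0.08 0.0158 0.065 0 0 0'
python3 - <<'E'
from h import *
from bench import bot, camrig
c=np.cos(np.radians(40));sn=np.sin(np.radians(40))
go([0,.04,.035],[0,-sn,-c])
s=camrig.snapshot("top");print("jar",tos(ray(s,221,147,.075)))
s=camrig.snapshot("side");im=cv2.resize(s["image"][120:312,150:350,::-1],None,fx=3,fy=3,interpolation=cv2.INTER_CUBIC);cv2.imwrite("pics/s5.png",im)
E
```

```text
time_s: 9.4
tool_pos: [0.5805, 0.0007, 0.0348]
eef_rot: [0.59, 0.732, -0.215, 0.265]
contact_force: [0.8, 0.0, -0.5]
grip_width: 0.598
gripper_force: 0.5
row [-0.0168  0.0004  0.0138] [-0.0015 -0.0015  0.0012] rows>= 0.4 now(st) [-0.0004  0.0617  0.0348]
jar [0.11609111 0.01573064 0.075     ]
```

View pics/s5.png

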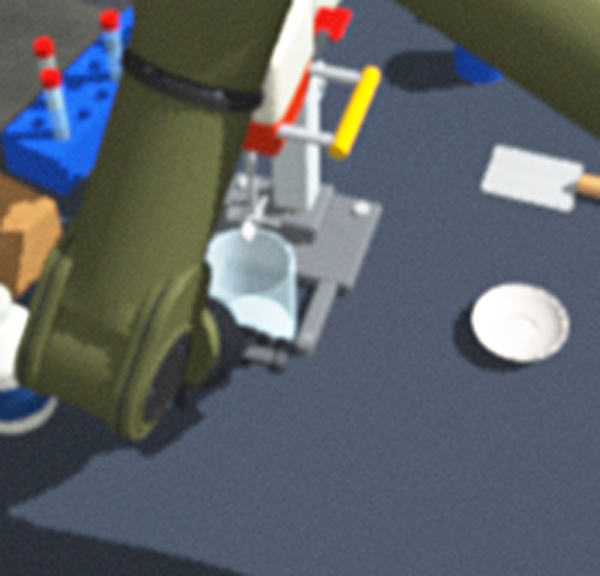

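The side crop shows the beaker upright (255,280), partly between the legs beneath the raised blades (250,230). Final slow push until it meets the stop.

```bash
python3 steer.py '-0.0038 0 0.0032 0 0 0;-0.0076 0 0.0064 0 0 0;-0.0115 0 0.0096 0 0 0;-0.0153 0 0.0128 0 0 0;-0.0153 0 0.0128 0 0 0'
python3 steer.py '-0.0016 0 0.0013 0 0 0;-0.0032 0 0.0026 0 0 0;-0.0032 0 0.0026 0 0 0'
python3 - <<'E'
from h import *
from bench import bot, camrig
np.set_printoptions(precision=4,suppress=True)
c=np.cos(np.radians(40));sn=np.sin(np.radians(40))
go([0,.04,.035],[0,-sn,-c])
s=camrig.snapshot("side");np.savez("pics/s6.npz",**s)
E
```

```text
time_s: 10.0
tool_pos: [0.5847, -0.0189, 0.0349]
eef_rot: [0.59, 0.731, -0.215, 0.265]
contact_force: [0.5, 0.3, -0.7]
grip_width: 0.599
gripper_force: 0.1
time_s: 10.3
tool_pos: [0.5856, -0.0219, 0.0348]
eef_rot: [0.59, 0.732, -0.215, 0.265]
contact_force: [-0.7, 0.5, -0.1]
grip_width: 0.6
gripper_force: 0.2
row [ 0.001   0.0003 -0.0011] [-0.0013 -0.0018  0.0013] rows>= 0.0 now(st) [-0.0003  0.0385  0.0348]
```

```bash
python3 steer.py '-0.0015 0 0.0013 0 0 0;-0.003 0 0.0026 0 0 0;-0.003 0 0.0026 0 0 0'
python3 steer.py '-0.0015 0 0.0013 0 0 0;-0.003 0 0.0026 0 0 0;-0.003 0 0.0026 0 0 0'
```

```text
time_s: 10.65
tool_pos: [0.5864, -0.026, 0.0348]
eef_rot: [0.59, 0.732, -0.215, 0.265]
contact_force: [-0.3, 0.7, 0.1]
grip_width: 0.601
gripper_force: 0.3
time_s: 10.95
tool_pos: [0.587, -0.0275, 0.0345]
eef_rot: [0.59, 0.733, -0.213, 0.264]
contact_force: [-2.4, 4.5, 2.5]
grip_width: 0.597
gripper_force: 2.6
```

Firm contact with the stop. Backing off along +y, then up.

```bash
python3 steer.py '0.008 0 -0.0065 0 0 0;0.03 0 -0.025 0 0 0;0.06 0 -0.05 0 0 0;0.075 0 -0.09 0 0 0;0.075 0 -0.14 0 0 0;0.075 0 -0.19 0 0 0;0.075 0 -0.19 0 0 0'
python3 - <<'E'
from h import *
from bench import bot, camrig
np.set_printoptions(precision=4,suppress=True)
go([-.2,.15,.32],[0,0,-1])
s=camrig.snapshot("side");im=cv2.resize(s["image"][100:292,130:330,::-1],None,fx=3,fy=3,interpolation=cv2.INTER_CUBIC);cv2.imwrite("pics/s7.png",im)
t=camrig.snapshot("top");np.savez("pics/t7.npz",**t)
E
```

```text
time_s: 11.65
tool_pos: [0.5496, 0.1543, 0.1362]
eef_rot: [0.589, 0.734, -0.209, 0.265]
contact_force: [-0.3, 0.0, -0.0]
grip_width: 0.596
gripper_force: 0.0
row [-0.1691 -0.2013 -0.1004] [0.0077 0.6875 0.0048] rows>= 5.6 now(st) [0.0018 0.2184 0.1362]
```

View pics/s7.png

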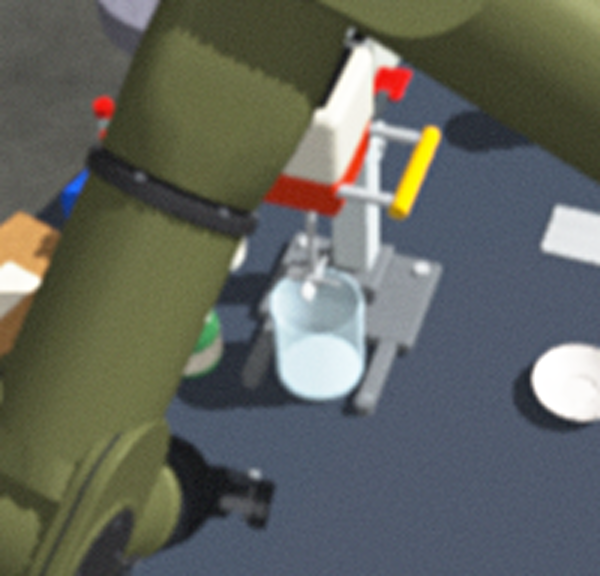

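Beaker upright between the legs; floor centre crop (320,362) → full (236.7,220.7), rim (318,302) → (236,200.7). Check position.

```bash
python3 - <<'E'
from h import *
from bench import bot, camrig
np.set_printoptions(precision=4,suppress=True)
s=camrig.snapshot("side")
print("floor",tos(ray(s,236.7,220.7,.005)),"rim",tos(ray(s,236,200.7,.095)))
# leg front ends: right crop(365,405), left (258,380)
for u,v in((365,402),(255,378)): print("leg",tos(ray(s,130+u/3,100+v/3,.007)))
t=camrig.snapshot("top");h=hsv(t);t0=dict(np.load("pics/top0.npz"));
d=np.abs(t["image"].astype(int)-t0["image"]).max(2)[115:160,145:240]; print("bottle/jar diff px",(d>60).sum())
E
```

```text
floor [ 0.0001 -0.0031  0.005 ] rim [-0.0029  0.0018  0.095 ]
leg [-0.0534  0.03    0.007 ]
leg [0.0501 0.0329 0.007 ]
bottle/jar diff px 532
```

```bash
python3 steer.py '-0.05 -0.03 -0.05 0 0.15 0;-0.1 -0.07 -0.1 0 0.3 0;-0.1691 -0.2013 -0.1004 0.0077 0.6875 0.0048;-0.1691 -0.2013 -0.1004 0.0077 0.6875 0.0048;-0.1691 -0.2013 -0.1004 0.0077 0.6875 0.0048;-0.1691 -0.2013 -0.1004 0.0077 0.6875 0.0048;-0.1691 -0.2013 -0.1004 0.0077 0.6875 0.0048;-0.1691 -0.2013 -0.1004 0.0077 0.6875 0.0048;-0.1691 -0.2013 -0.1004 0.0077 0.6875 0.0048;-0.1691 -0.2013 -0.1004 0.0077 0.6875 0.0048'
python3 - <<'E'
from h import *
go([-.2,-.15,.32],[0,0,-1])
go([0,-.222,.28],[0,0,-1])
E
```

```text
time_s: 12.85
tool_pos: [0.3673, 0.0399, 0.3176]
eef_rot: [0.63, 0.776, -0.006, 0.0]
contact_force: [0.4, -0.0, -0.4]
grip_width: 0.602
gripper_force: 0.0
row [-0.295   0.0025 -0.0003] [-0.0082  0.0075 -0.0065] rows>= 5.9 now(st) [-0.2005  0.145   0.3176]
row [-0.3654  0.2032  0.0386] [-0.0082  0.0075 -0.0065] rows>= 8.4 now(st) [-0.2005  0.145   0.3176]
```

```bash
python3 steer.py '-0.05 0 0 0 0 0;-0.1 0 0 0 0 0;-0.15 0 0 0 0 0;-0.2 0 0 0 0 0;-0.25 0.02 0 0 0 0;-0.29 0.05 0 0 0 0;-0.33 0.08 0.01 0 0 0;-0.3654 0.11 0.02 0 0 0;-0.3654 0.15 0.03 0 0 0;-0.3654 0.2 0.038 -0.008 0.0075 -0.0065' 0.8
python3 steer.py '0 0 0 0 0 0;0 0 0 0 0 0'
python3 - <<'E'
from h import *
from bench import bot, camrig
np.set_printoptions(precision=4,suppress=True)
s=camrig.snapshot("wrist");h=hsv(s);cv2.imwrite("pics/w8.png",s["image"][...,::-1])
m=((h[...,0]<8)|(h[...,0]>172))&(h[...,1]>140)&(h[...,2]>80)
P,u,v=pts(s,np.ones((384,512),bool));Q=tos(P).reshape(384,512,3) if len(P)==384*512 else None
P,u,v=pts(s,m);Q=tos(P);k=(abs(Q[:,0])<.03)&(abs(Q[:,1]+.217)<.05)&(abs(Q[:,2]-.168)<.03);print(k.sum(),np.percentile(Q[k],[2,50,98],axis=0))
go([0,-.222,.165],[0,0,-1])
E
```

```text
time_s: 13.85
tool_pos: [0.638, -0.2786, 0.2785]
eef_rot: [0.629, 0.777, -0.001, -0.001]
contact_force: [1.0, -0.1, 0.3]
grip_width: 0.803
gripper_force: 0.0
time_s: 14.05
tool_pos: [0.638, -0.275, 0.2796]
eef_rot: [0.627, 0.779, -0.0, -0.001]
contact_force: [0.2, -0.5, 0.3]
grip_width: 0.799
gripper_force: 0.0
1610 [[-0.0168 -0.2345  0.1692]
 [-0.0016 -0.215   0.1707]
 [ 0.0133 -0.1946  0.1721]]
row [-0.0009  0.0039  0.1154] [-0.0015  0.0004  0.0018] rows>= 2.3 now(st) [-0.0037 -0.2211  0.2804]
```

View pics/w8.png

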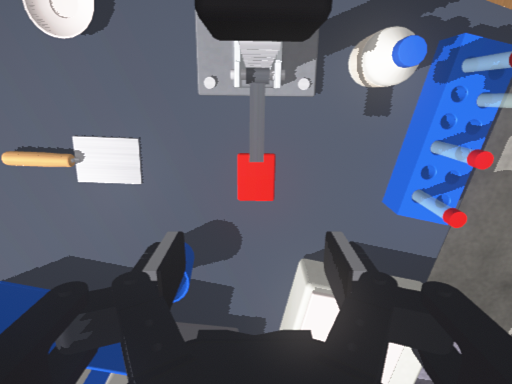

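The red tongue (256,177) is centred between the fingers, nothing else near. Descend and grip.

```bash
python3 steer.py '0 0.0023 0.04 0 0 0;0 0.0023 0.08 0 0 0;0 0.0023 0.11 0 0 0;0 0.0023 0.13 0 0 0;0 0.0023 0.13 0 0 0'
python3 steer.py '0 0 0 0 0 0;0 0 0 0 0 0;0 0 0 0 0 0;0 0 0 0 0 0;0 0 0 0 0 0;0 0 0 0 0 0' 0.0 25
```

```text
time_s: 14.6
tool_pos: [0.6367, -0.2782, 0.1491]
eef_rot: [0.628, 0.778, -0.002, -0.001]
contact_force: [0.4, -0.4, -0.1]
grip_width: 0.801
gripper_force: 0.0
time_s: 15.2
tool_pos: [0.6399, -0.2774, 0.1541]
eef_rot: [0.628, 0.778, 0.0, 0.002]
contact_force: [-1.7, -0.6, 6.5]
grip_width: 0.367
gripper_force: 26.3
```

```bash
cat >> h.py <<'E'
def rail():
    from bench import bot, camrig
    s=camrig.snapshot("side");h=hsv(s)
    m=np.zeros((384,512),bool);m[110:230,235:300]=1
    m&=(h[...,0]>15)&(h[...,0]<35)&(h[...,1]>120)&(h[...,2]>60);m=big(m);P,u,v=pts(s,m);Q=tos(P)
    k=(abs(Q[:,0]+.088)<.015)&(abs(Q[:,1])<.05)
    # bar centre via ray onto stirrer plane x=-0.087
    d=S.inv().apply(s["R"].T@np.array([(u.mean()-s["cx"])/s["fx"],(v.mean()-s["cy"])/s["fy"],1]));o=tos(-s["R"].T@s["t"])
    p=o+d*(-.087-o[0])/d[0]
    print("rail depth",(np.median(Q[k][:,2])-.164).round(4),"ray",(p[2]-.160).round(4),"y",p[1].round(3),m.sum(),bot.get_obs()["time_s"])
E
python3 -c "from h import *;rail()"
python3 steer.py '0 0 -0.01 0 0 0;0 0 -0.02 0 0 0;0 0 -0.027 0 0 0;0 0 -0.027 0 0 0;0 0 -0.027 0 0 0'
python3 -c "from h import *;rail()"
python3 steer.py '0 0 0 0 0 0;0 0 0 0 0 0;0 0 0 0 0 0;0 0 0 0 0 0'
python3 -c "from h import *;rail()"
```

```text
rail depth 0.1155 ray 0.1177 y 0.009 194 15.25
time_s: 15.75
tool_pos: [0.6391, -0.2746, 0.1794]
eef_rot: [0.627, 0.779, 0.001, -0.0]
contact_force: [1.6, 5.1, -4.8]
grip_width: 0.367
gripper_force: 25.6
rail depth 0.1045 ray 0.107 y 0.008 185 15.8
time_s: 16.2
tool_pos: [0.6391, -0.2746, 0.1793]
eef_rot: [0.627, 0.779, 0.001, -0.001]
contact_force: [1.5, 4.8, -4.1]
grip_width: 0.363
gripper_force: 25.6
rail depth 0.0906 ray 0.0936 y 0.007 182 16.25
```

```bash
python3 steer.py '0 0 0 0 0 0;0 0 0 0 0 0;0 0 0 0 0 0;0 0 0 0 0 0;0 0 0 0 0 0;0 0 0 0 0 0;0 0 0 0 0 0;0 0 0 0 0 0;0 0 0 0 0 0;0 0 0 0 0 0' >/dev/null
python3 -c "from h import *;rail()"
python3 steer.py '0 0 0 0 0 0;0 0 0 0 0 0;0 0 0 0 0 0;0 0 0 0 0 0' >/dev/null
python3 -c "from h import *;rail()"
```

```text
rail depth 0.0594 ray 0.0639 y 0.008 173 17.3
rail depth 0.0458 ray 0.0504 y 0.007 167 17.75
```

```bash
python3 steer.py '0 0 0 0 0 0;0 0 0 0 0 0;0 0 0 0 0 0' >/dev/null
python3 steer.py '0 0 0 0 0 0;0 0 0 0 0 0;0 0 0 0 0 0;0 0 0 0 0 0;0 0 0 0 0 0' 0.8
python3 -c "from h import *;rail()"
python3 steer.py '0 0 0 0 0 0;0 0 0 0 0 0;0 0 0 0 0 0;0 0 0 0 0 0;0 0 0 0 0 0' >/dev/null
python3 -c "from h import *;rail()"
```

```text
time_s: 18.55
tool_pos: [0.6389, -0.2777, 0.1792]
eef_rot: [0.628, 0.778, -0.0, 0.001]
contact_force: [0.7, -1.3, -0.5]
grip_width: 0.801
gripper_force: 0.0
rail depth 0.0257 ray 0.0297 y 0.005 165 18.6
rail depth 0.0258 ray 0.0299 y 0.004 164 19.15
```

Rail holds at 0.025. Withdraw upward and verify.

```bash
python3 steer.py '0 0 -0.04 0 0 0;0 0 -0.08 0 0 0;-0.02 0 -0.12 0 0 0;-0.04 0 -0.15 0 0 0;-0.04 0 -0.15 0 0 0;-0.04 0 -0.15 0 0 0'
python3 - <<'E'
from h import *
from bench import bot, camrig
np.set_printoptions(precision=4,suppress=True)
rail()
s=camrig.snapshot("wrist");h=hsv(s);m=((h[...,0]<8)|(h[...,0]>172))&(h[...,1]>140)&(h[...,2]>80)
P,u,v=pts(s,m);Q=tos(P);k=(abs(Q[:,0])<.03)&(abs(Q[:,1]+.217)<.05)&(abs(Q[:,2]-.168)<.04);print("tongue",np.percentile(Q[k],[2,50,98],axis=0))
s=camrig.snapshot("side");im=cv2.resize(s["image"][60:310,130:400,::-1],None,fx=2.3,fy=2.3,interpolation=cv2.INTER_CUBIC);cv2.imwrite("pics/s9.png",im)
E
```

```text
time_s: 19.75
tool_pos: [0.6473, -0.3162, 0.3292]
eef_rot: [0.628, 0.778, 0.0, 0.001]
contact_force: [0.2, 0.6, -0.3]
grip_width: 0.803
gripper_force: 0.0
rail depth 0.0252 ray 0.028 y 0.002 174 19.8
tongue [[-0.0165 -0.2352  0.1692]
 [-0.0012 -0.2158  0.1707]
 [ 0.0133 -0.1954  0.1722]]
```

View pics/s9.png

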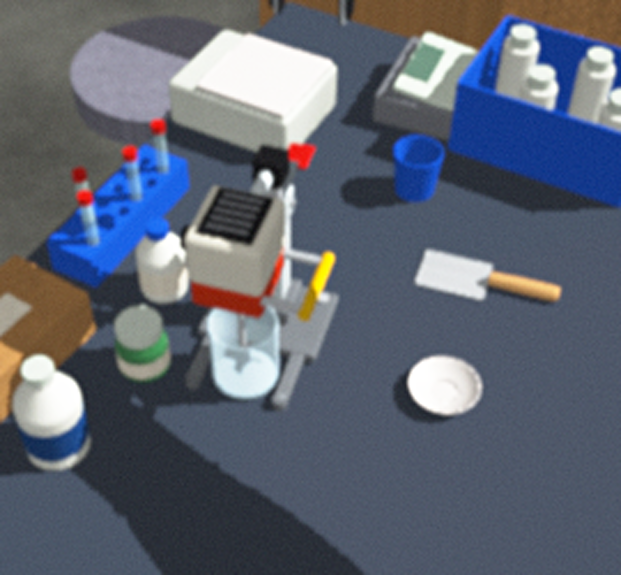

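The beaker stands upright between the legs (245,350) with the shaft inside it. The head is low, the tongue is level at its starting height, and the bystanders look to be in their original places. Handing in.

```bash
python3 -c "from bench import bot, camrig;print(bot.close_job())"
```

```text
the job is handed in; nothing more can be done
None
```

I've handed the job in at about 20 s: by the camera measurements the head rests on the pawl at rail 0.025 m with the blades inside the beaker, which stands upright at the foot stop about 3 mm from the shaft axis; the bystanders look unmoved in the last picture, and no verdict came back.

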